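Trip-test a spring-shut valve

TASK

Trip-test the spring-shut valve on the bench: haul its red-gripped lever round against the spring until the catch takes hold of it, without forcing it hard onto the rubber stop, and take your hand off so that it stands open by itself. Then press the yellow trip pad down, gently, with your hand clear of the lever, so that the lever snaps shut on its own. Leave the chuck key, wrench and oiler where they are.

Things in the scene. Friction and masses are not known exactly. Their poses are not given: they have to be found in the camera images.
- valve: Fixed 3/4 inch brass ball valve in a capped pipe on a grey plate (310 x 130 x 12 mm). Origin on the bench below the upright stem, the lever's hinge axis; z up, x along the pipe (-x faces the robot at yaw 0). Pipe top 76 mm up, blue spring drum radius 38 mm, top 126 mm, stem nut top 155 mm. Latch bracket 94 to 99 mm up, out to 118 mm along -x, from 85 mm at -y to 27 mm at +y.
- lever (a joint): Lever angle, rad: 0 shut (lever along the valve's -y), growing clockwise from above, 1.57 along its -x. A spring drives it shut: 8 N at the grip at 0, 14 N at 1.57; let go, it snaps shut in half a second. Its catch takes it somewhere from 1.41 to 1.73, different each time (striker clamped up to 0.16 rad either way in its slot): found only by feel.
- handle: The lever, turning with joint lever. Origin on the stem axis at bench height, bar along its own -y: flat steel 24 mm wide, 134 to 142 mm up, then a red round grip, 20 mm thick, 114 to 182 mm out. Under it, 88 to 112 mm out, a slot plate 46 mm wide with the brass striker (10 mm). In the last 0.4 rad the striker rides over the catch's ramp (2 to 4 N more), then the tooth springs up behind it.
- grip (a point): Centre of the red grip, on its axis, 150 mm out from the stem and 138 mm above the bench; turns with the lever.
- buffer: Black rubber stop (25 N per mm), 14 x 18 x 35 mm, top 134 mm up, centred 109 mm to -x and 16 mm to +y of the stem in the valve's frame (its own origin and axes are the valve's). The striker meets it about 0.02 rad (3 mm at the grip) past the catch; there the pull rises sharply. More than 40 N on it (about 28 N at the grip on top of the spring) strains it.
- trip: Trip lever: dark steel bar 160 mm long along the valve's y with a yellow thumb pad at its +y end, sprung up. Origin at its pivot pin, (-93.5, -70, 108) mm in the valve's frame; axes as the valve's when up. A tab on it bears on the catch, a bright steel bar with a ramped tooth on the same pin; the catch dips by itself when the striker rides over it. More than 30 N on the trip is too much.
- trip_pad (a point): Centre of the top of the thumb pad (30 x 30 mm), at (-93.5, 78, 117) mm in the valve's frame when up. Pressed down 14 to 18 mm (5 to 14 N) it frees the lever; it bottoms hard at 25 mm and springs back up. The caught lever's slot plate stays 20 mm or more from the pad, on its -y side; the lever flies off to -y.
- chuck_key: Loose steel drill-chuck key, 56 mm long, T-bar 80 mm, 25 mm high, lying on the bench beside the valve. Origin below its middle. Leave it.
- wrench: Loose steel wrench, 150 mm long, lying flat on the bench beside the valve (it and the chuck key change places). Origin below its middle. Leave it.
- oiler: Loose green bench oiler, 62 mm across, 104 mm tall with its spout, standing on the valve's +y side. Origin at the centre of its foot, z up. Leave it.
There are look-alikes about, which are no part of the job. Of the things like the oiler, leave any that is blue; of the rest the larger one is meant.

How it is judged:
By the outcome, as a careful person would: the job done as asked, in the order asked, and still so for the second after the job is handed in, with the robot touching nothing.
It also fails if it takes over 64 s, if anything falls off the work surface, if the arm or the gripper's body presses on something with over 40 N, if the wrist force passes 120 N, or if a joint passes its speed limit or range.

ROBOT

A 6-joint arm with a two-finger parallel gripper is mounted at the origin on the work surface. World frame = base frame: x ahead of the robot, y to its left, z up, the work surface at z = 0. Lengths are in m, angles in rad, forces in N, time in s.
With the tool pointing down it reaches from about 0.4 to 0.825 m from the base axis. Payload 7 kg.
Tool frame: the origin (TCP) lies midway between the tips of the shut fingers; the grasp point (between the pads) lies 19 mm behind it; z points along the fingers, y is the direction in which the jaws open and shut (so a half turn about z gives the same grasp; the last joint's range is limited). The gripper opens to 88 mm and grips with 3 to 60 N. Pads are 19 mm wide; open, the fingers measure 130 mm over their backs; the gripper's body (78 mm by 193 mm) begins 47 mm behind the grasp point.
Start: joints at [1.504, 0.359, 0.012, 0, -1.224, -0.288], TCP at [0.235, 0.633, 0.227] pointing down, gripper open.
Joint ranges: [-3.07, 3.07], [-1.43, 2.12], [-1.02, 1.25], [-3.03, 1.67], [-3.05, -0], [-3.03, 3.03]. Speed limits (rad/s): [2.39, 2.39, 3.01, 3.14, 3.14, 3.14].

INTERFACE

Orientations are given as a 3x3 rotation matrix whose columns are the frame's x, y, z axes.
In Python, from station import arm gives the robot as it stands.
- The arm moves only by the tool move_arm, never from a script. Its argument "targets" is text: rows parted by semicolons, each of 7 numbers parted by spaces: the turn, a rotation vector about the tool's x, y, z in degrees, then the shift along the tool's x, y, z in cm, then the opening, from 0 (shut) to 1 (fully open). In form: ax ay az tx ty tz hand; .... A call has 1 to 5 rows; each row shifts and turns the commanded pose from where the row before left it, along the tool's axes as they then stand; what a row does not reach is not made up. A row lasts 1/8 s, in which the tool goes at most 62.5 mm and 10.7 degrees, less where a joint would pass 70% of its speed; a pose out of reach is approached as far as the arm can. A call with a gripper value outside its range is refused whole. The fingers move at their own pace and stop on an object; "force" is the grip in N (left out, the last holds). Time passes only in rows, so rows that do not move let the fingers close. It gives the time, the measured TCP pose, the force and the opening at its end, in the units of the state.
- arm.get_state(): the state, without advancing time (a new reading comes with each control period).
- arm.get_image(name): name is "side" or "top" or "wrist"; returns a dict with "pixels" (400x640x3 uint8, blue, green, red), "z_map" (400x640 float32, m along the optical axis (not along the pixel's ray), 0 where there is no reading), "fovy" (degrees; the focal length in pixels is half the picture's height over the tangent of half this angle, whatever the lens; pixels are square), "cx", "cy" (the principal point, pixels), "R" (3x3) and "t" (3): a world point X has camera coordinates R X + t. Camera axes: x right, y down, z forward; pixel columns grow to the right and rows downward; lengths in m; the calibration is good to about 2 mm. A picture is of the moment at which its call begins.
- arm.close_job(): hands the job in, once; it reports no verdict.
Trained networks look in a picture, given as the dict that the camera call returned (one of the last four; its "shot" number tells which), for a name from the list of things; names that differ only in an ending like _2 or _b are one class to them, and where a whole thing is asked for, a point or a joint stands for the part that bears it (a point fixed in the world has none). Each returns a list of dicts, best first, with "score" (0 to 1); they miss things now and then, are a little off and sometimes report something else, mostly with a low value. They report only what shows in the picture. A call takes as long as a camera call. They do not tell look-alikes from the thing itself.
- arm.masks_of(picture, target): "mask" (400x640 bool, what is visible of it) and "pixel" ([column, row] in pixels, amid what is visible of it).
- arm.spot_point(picture, target): "pixel" ([column, row] in pixels: a listed point, or the origin of a listed thing).
The state is a dict: "clock": time; "joints": joint angles; "qd": joint speeds; "joint_efforts": joint torques, N m; "ee_pos": TCP position; "tool_rot": TCP orientation; "wrist_force": force on the tool from outside, world axes, zero at the start; "wrist_torque": the same for the moment, N m; "gripper_width": opening from 0.0 (shut) to 1.0 (fully open).
Only numpy, scipy, OpenCV 4.12 (cv2) and the standard library are available. Lean on these libraries where they do the work, as an engineer would, in place of code of your own. Each camera call takes 0.05 s, during which the arm holds its last target.

## Working session

There is one attempt and no reset: what is moved stays moved. The work goes in short steps, Python scripts to look and compute and a tool call to move; the robot and the scene stay as the last step left them, time stands still between calls to the robot, and variables do not carry over. Pictures are saved under pics/ and viewed, and the job is handed in when it is done.

Besides the shell and the picture viewer there is one more tool, called after "Emit:" in YAML: its name, and indented under it one key for each argument. move_arm: Moves the arm, as the interface text tells. Its arguments: {"type":"object","properties":{"targets":{"type":"string"},"force":{"type":"number"}},"required":["targets"]}

```bash
mkdir -p pics; ls; cat > h.py <<'E'
import numpy as np, cv2
from station import arm
def ray(im,p):
    f=200/np.tan(np.radians(im['fovy'])/2)
    return np.array([(p[0]-im['cx'])/f,(p[1]-im['cy'])/f,1.0])
def pt(im,p,z=None):
    if z is None: z=im['z_map'][int(round(p[1])),int(round(p[0]))]
    c=ray(im,p)*z
    return np.array(im['R']).T@(c-np.array(im['t']))
def pth(im,p,h):
    R=np.array(im['R']);o=-R.T@np.array(im['t']);d=R.T@ray(im,p)
    return o+d*(h-o[2])/d[2]
def proj(im,X):
    f=200/np.tan(np.radians(im['fovy'])/2)
    c=np.array(im['R'])@np.array(X)+np.array(im['t'])
    return np.array([im['cx']+f*c[0]/c[2],im['cy']+f*c[1]/c[2]])
def st():
    s=arm.get_state()
    for k in ['clock','joints','ee_pos','tool_rot','wrist_force','wrist_torque','gripper_width']: print(k,np.round(s[k],4).tolist())
    return s
E
python3 - <<'E'
from h import *
st()
for n in ['top','side']:
    im=arm.get_image(n); cv2.imwrite(f'pics/{n}1.png',im['pixels'])
    print(n,im['fovy'],np.round(-np.array(im['R']).T@im['t'],3))
    for t in ['valve','handle','grip','trip','trip_pad','buffer','oiler','chuck_key','wrench']:
        for d in arm.spot_point(im,t)[:3]:
            print(t,np.round(d['pixel'],1),round(d['score'],2),np.round(pt(im,d['pixel']),3))
E
```

```text
pics
clock 0.0
joints [1.5041, 0.3594, 0.011, -0.0003, -1.2241, -0.2881]
ee_pos [0.2343, 0.6325, 0.2256]
tool_rot [[0.9377, -0.3475, -0.0004], [-0.3475, -0.9377, -0.0016], [0.0002, 0.0017, -1.0]]
wrist_force [0.2462, 0.2613, 0.3672]
wrist_torque [0.0489, -0.0177, 0.0097]
gripper_width 0.9989
top 47.89917749191317 [0.483 0.075 1.019]
valve [359.8 230.5] 0.9 [ 0.571 -0.001  0.129]
handle [360.2 228.9] 0.86 [ 0.574 -0.002  0.128]
grip [441.6 244.2] 0.76 [ 0.546 -0.157  0.147]
trip [359.6 229.7] 0.68 [ 0.572 -0.     0.129]
trip [387.1 279.9] 0.63 [ 0.476 -0.056  0.117]
trip_pad [313.9 260.6] 0.75 [0.51  0.089 0.119]
trip_pad [274.9 243.6] 0.18 [0.549 0.179 0.009]
buffer [359.9 232. ] 0.73 [ 0.568 -0.001  0.127]
buffer [304.4 176. ] 0.64 [0.693 0.115 0.064]
oiler [304.1 176.7] 0.8 [0.691 0.115 0.064]
oiler [304.5 136.6] 0.71 [0.789 0.118 0.041]
oiler [256.4 192.4] 0.68 [0.654 0.217 0.064]
wrench [277.4 244.7] 0.84 [0.547 0.173 0.009]
side 49.22025753392643 [ 0.176 -0.037  0.734]
valve [346.3 251. ] 0.86 [ 0.539 -0.013  0.079]
trip [368.1 282.7] 0.69 [ 0.472 -0.057  0.116]
trip [298.2 190.1] 0.28 [0.675 0.107 0.038]
trip_pad [283.4 243.2] 0.82 [0.509 0.088 0.117]
buffer [284.3 243.5] 0.68 [0.508 0.086 0.118]
oiler [298.  189.3] 0.76 [0.674 0.107 0.042]
oiler [240.4 193.7] 0.76 [0.637 0.214 0.043]
oiler [304.3 158.3] 0.69 [0.782 0.121 0.01 ]
chuck_key [410.8 314.7] 0.92 [ 0.477 -0.139  0.02 ]
wrench [248.2 247.6] 0.69 [0.543 0.171 0.01 ]
```

View pics/top1.png

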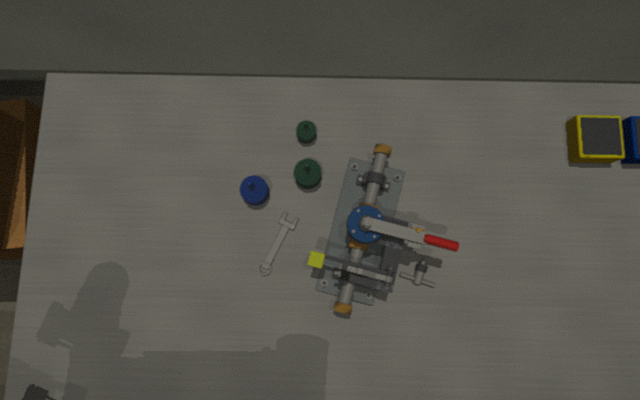

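View pics/side1.png

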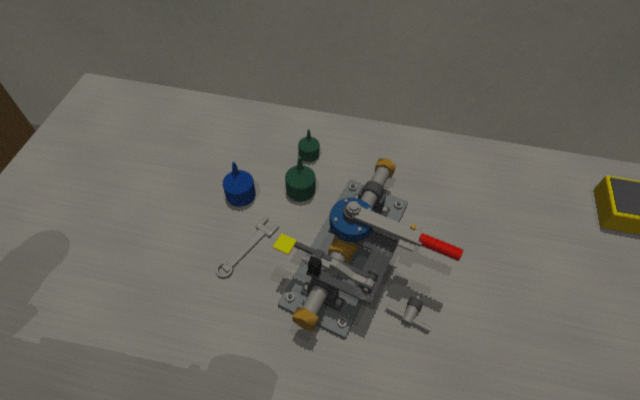

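```bash
python3 - <<'E'
from h import *
from scipy.optimize import least_squares
def cen(m):
    n,l,s,c=cv2.connectedComponentsWithStats(m.astype(np.uint8))
    return [(s[i,4],l==i,c[i]) for i in np.argsort(-s[1:,4])[:3]+1]
obs={}
for n in ['top','side']:
    im=arm.get_image(n); hsv=cv2.cvtColor(im['pixels'],cv2.COLOR_BGR2HSV);H,S,V=[hsv[...,i] for i in range(3)]
    win=np.zeros(H.shape,bool);win[140:340,270:480]=True
    for nm,m in dict(pad=(abs(H.astype(int)-30)<5)&(S>180)&(V>90),red=((H<6)|(H>174))&(S>150)&(V>70),blue=(abs(H.astype(int)-108)<10)&(S>120)).items():
        a,mm,c=cen(m&win)[0]
        ys,xs=np.nonzero(mm);P=np.array([pt(im,(x,y)) for x,y in zip(xs,ys) if im['z_map'][y,x]>0])
        print(n,nm,a,c.round(1),np.median(P,0).round(4),P.min(0).round(3),P.max(0).round(3))
        obs[n,nm]=P
    big=cv2.resize(im['pixels'][140:330,270:480],None,fx=3.6,fy=3.0*1.2,interpolation=cv2.INTER_CUBIC)
    big=cv2.convertScaleAbs(big,alpha=1.6)
    cv2.imwrite(f'pics/{n}_big.png',cv2.resize(big,(756,600)) if 0 else big[:600,:800])
E
```

```text
top pad 178 [315.8 259.1] [0.5132 0.0846 0.1186] [0.498 0.071 0.113] [0.527 0.1   0.123]
top red 298 [441.2 242.2] [ 0.5499 -0.1559  0.1483] [ 0.536 -0.189  0.144] [ 0.564 -0.123  0.154]
top blue 596 [361.8 223.8] [ 0.5837 -0.0032  0.128 ] [ 0.548 -0.041  0.123] [0.621 0.024 0.134]
side pad 268 [284.3 243.4] [0.5094 0.086  0.1168] [0.494 0.07  0.113] [0.525 0.103 0.119]
side red 500 [440.6 246.4] [ 0.5434 -0.1555  0.1459] [ 0.532 -0.188  0.132] [ 0.559 -0.122  0.15 ]
side blue 819 [346.5 225. ] [ 0.5598 -0.0028  0.125 ] [ 0.544 -0.047  0.098] [0.611 0.025 0.13 ]
```

```bash
python3 -c "
import cv2;print(cv2.imread('pics/top_big.png').shape)"
```

```text
(600, 756, 3)
```

View pics/top_big.png

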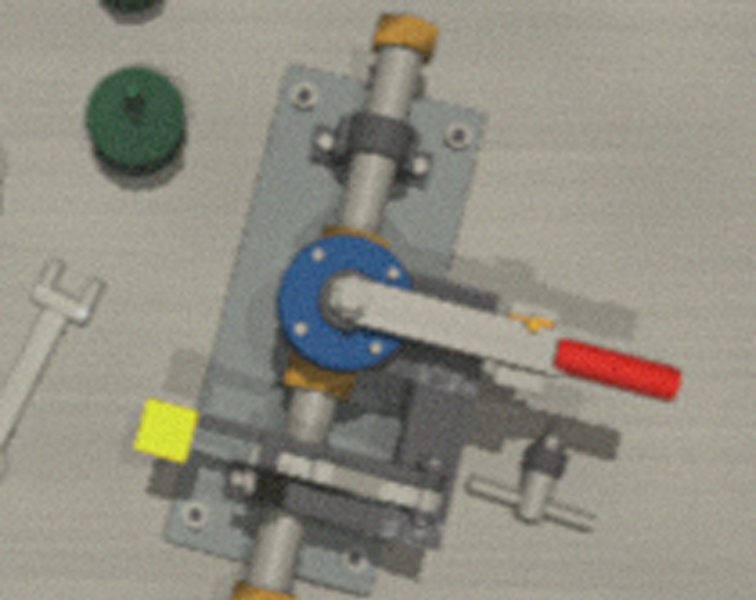

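View pics/side_big.png

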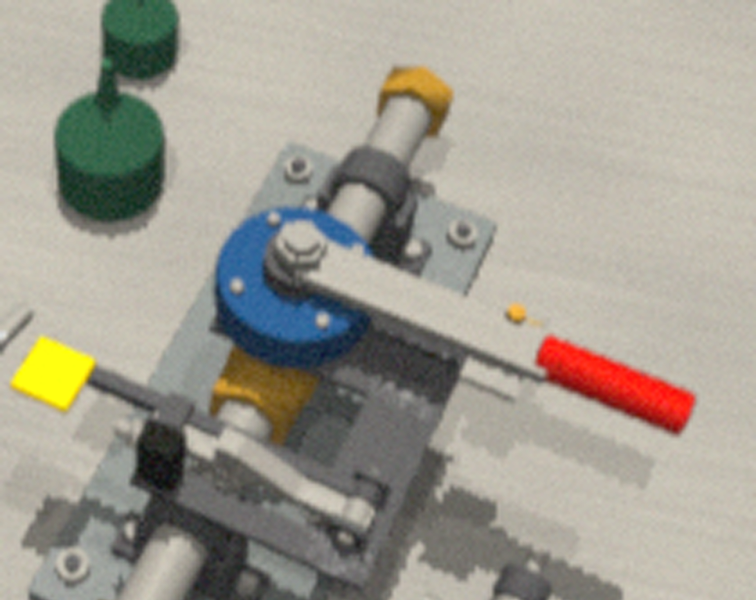

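Emit:
move_arm:
  targets: "0 0 0 3.79 4.2 0 1; 0 0 0 3.79 4.2 0 1; 0 0 0 3.79 4.2 0 1; 0 0 0 3.79 4.2 0 1; 0 0 0 3.79 4.2 0 1"

```text
clock: 1.72
ee_pos: [0.3397, 0.3685, 0.2268]
tool_rot: [[0.938, -0.347, 0.0], [-0.347, -0.938, 0.001], [0.0, -0.001, -1.0]]
wrist_force: [0.1, 0.4, 0.8]
gripper_width: 1.001
```

Emit:
move_arm:
  targets: "0 0 0 3.79 4.2 0 1; 0 0 0 3.79 4.2 0 1; 0 0 0 3.79 4.2 0 1; 0 0 0 3.79 4.2 0 1; 0 0 0 3.79 4.2 0 1"

```text
clock: 2.35
ee_pos: [0.4445, 0.1058, 0.2271]
tool_rot: [[0.938, -0.347, 0.001], [-0.347, -0.938, 0.001], [0.001, -0.001, -1.0]]
wrist_force: [2.0, 1.4, -0.6]
gripper_width: 1.003
```

Emit:
move_arm:
  targets: "0 0 0 3.79 4.2 0 0.7; 0 0 0 3.79 4.2 0 0.7; 0 0 0 3.79 4.2 0 0.7; 0 0 0 3.79 4.2 0 0.7; 0 0 0 3.79 4.2 0 0.7"
  force: 60

```text
clock: 2.98
ee_pos: [0.5493, -0.1573, 0.2269]
tool_rot: [[0.938, -0.347, 0.001], [-0.347, -0.938, -0.0], [0.001, -0.0, -1.0]]
wrist_force: [1.8, 1.6, 1.4]
gripper_width: 0.696
```

Emit:
move_arm:
  targets: "0 0 10.4 0 0 0 0.7; 0 0 10.4 0 0 0 0.7; 0 0 10.4 0 0 0 0.7; 0 0 10.4 0 0 0 0.7"

```text
clock: 3.48
ee_pos: [0.5487, -0.1555, 0.2266]
tool_rot: [[0.465, -0.885, 0.0], [-0.885, -0.465, -0.0], [0.0, -0.0, -1.0]]
wrist_force: [0.4, -1.0, -0.6]
gripper_width: 0.702
```

Emit:
move_arm:
  targets: "0 0 10.4 0 0 0 0.7; 0 0 10.4 0 0 0 0.7; 0 0 10.4 0 0 0 0.7; 0 0 10.4 0 0 0 0.7; 0 0 0 0 0 0 0.7"

```text
clock: 4.1
ee_pos: [0.5487, -0.1553, 0.2267]
tool_rot: [[-0.233, -0.973, 0.0], [-0.973, 0.233, -0.0], [-0.0, -0.0, -1.0]]
wrist_force: [-0.2, -0.4, -0.3]
gripper_width: 0.701
```

```bash
python3 - <<'E'
from h import *
s=st()
for n in ['wrist','side']:
    im=arm.get_image(n); cv2.imwrite(f'pics/{n}2.png',im['pixels'])
    hsv=cv2.cvtColor(im['pixels'],cv2.COLOR_BGR2HSV);H,S,V=[hsv[...,i] for i in range(3)]
    for nm,m in dict(red=((H<6)|(H>174))&(S>150)&(V>70),yel=(abs(H.astype(int)-30)<5)&(S>180)&(V>90)).items():
        k,l,ss,c=cv2.connectedComponentsWithStats(m.astype(np.uint8))
        if k<2: continue
        i=np.argmax(ss[1:,4])+1
        ys,xs=np.nonzero(l==i);P=np.array([pt(im,(x,y)) for x,y in zip(xs,ys) if im['z_map'][y,x]>0])
        print(n,nm,ss[i,4],c[i].round(),np.median(P,0).round(4),P.min(0).round(3),P.max(0).round(3))
        if nm=='red':
            d=P-P.mean(0); u,sv,vt=np.linalg.svd(d[:,:2],full_matrices=False);print('dir',np.degrees(np.arctan2(vt[0,1],vt[0,0])),'ext',np.ptp(d[:,:2]@vt[0]))
E
```

```text
clock 4.1
joints [0.0672, 0.1873, -0.2236, 0.0, -1.1597, -0.302]
ee_pos [0.5487, -0.1553, 0.2267]
tool_rot [[-0.2327, -0.9725, 0.0001], [-0.9725, 0.2327, -0.0], [-0.0, -0.0001, -1.0]]
wrist_force [-0.2181, -0.3517, -0.257]
wrist_torque [0.0237, -0.0609, 0.0194]
gripper_width 0.7011
wrist red 372 [319. 232.] [ 0.5508 -0.1316  0.1467] [ 0.542 -0.152  0.141] [ 0.563 -0.122  0.149]
dir 60.82945765797767 ext 0.03181321742598904
side red 468 [440. 246.] [ 0.5433 -0.155   0.1458] [ 0.532 -0.186  0.135] [ 0.559 -0.122  0.151]
dir 75.77961968208801 ext 0.06576302121256558
side yel 256 [284. 243.] [0.5093 0.0862 0.1169] [0.495 0.07  0.114] [0.526 0.102 0.121]
```

View pics/wrist2.png

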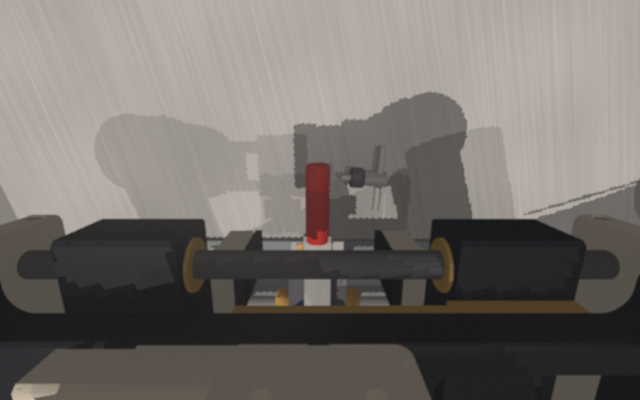

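The wrist view shows the red grip at (318,205), centred between the open fingers and aligned with them. I'll descend to straddle it.

Emit:
move_arm:
  targets: "0 0 0 0 0 4 0.6; 0 0 0 0 0 4 0.6; 0 0 0 0 0 3 0.6; 0 0 0 0 0 0 0.6"

```text
clock: 4.7
ee_pos: [0.5472, -0.1553, 0.1146]
tool_rot: [[-0.232, -0.973, -0.005], [-0.973, 0.232, -0.0], [0.001, 0.004, -1.0]]
wrist_force: [-0.0, 0.1, 1.3]
gripper_width: 0.601
```

Emit:
move_arm:
  targets: "0 0 0 0 0 0 0.33; 0 0 0 0 0 0 0.33; 0 0 0 0 0 0 0.33"

```text
clock: 5.08
ee_pos: [0.5494, -0.1553, 0.1177]
tool_rot: [[-0.233, -0.972, 0.002], [-0.972, 0.233, 0.0], [-0.0, -0.002, -1.0]]
wrist_force: [-0.2, 0.1, 0.2]
gripper_width: 0.35
```

```bash
python3 - <<'E'
from h import *
s=st()
im=arm.get_image('side'); cv2.imwrite('pics/side3.png',cv2.resize(im['pixels'][150:350,250:500],None,fx=3,fy=3))
E
```

```text
clock 5.075
joints [0.0672, 0.283, -0.3674, 0.0001, -0.9184, -0.3029]
ee_pos [0.5494, -0.1553, 0.1177]
tool_rot [[-0.2335, -0.9724, 0.002], [-0.9724, 0.2335, 0.0], [-0.0005, -0.0019, -1.0]]
wrist_force [-0.2472, 0.1085, 0.1804]
wrist_torque [0.0821, -0.0781, 0.0217]
gripper_width 0.3496
```

View pics/side3.png

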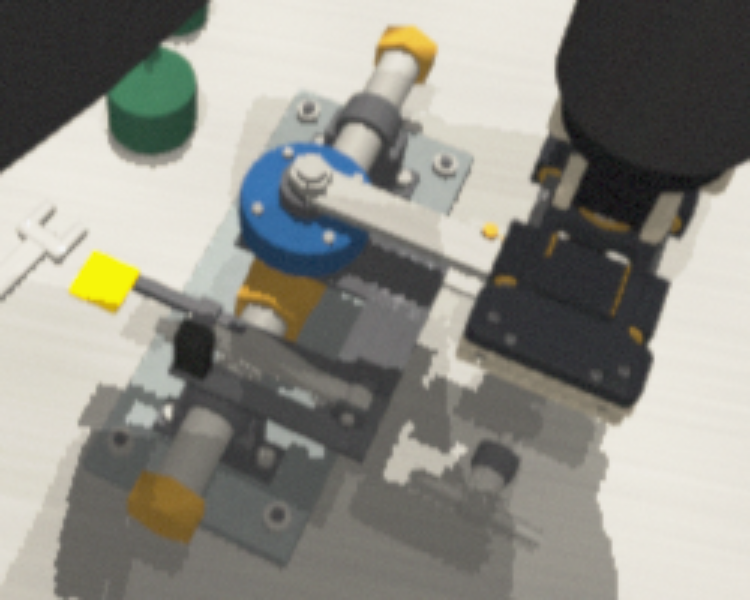

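The hand straddles the grip with no contact force. Next is the first part of the arc.

Emit:
move_arm:
  targets: "0 0 4 -0.04 1.04 0 0.33; 0 0 4 -0.04 1.04 0 0.33; 0 0 4 -0.04 1.04 0 0.33"

```text
clock: 5.5
ee_pos: [0.5218, -0.1452, 0.1174]
tool_rot: [[-0.432, -0.902, 0.005], [-0.902, 0.432, -0.001], [-0.001, -0.005, -1.0]]
wrist_force: [8.5, -5.3, -6.4]
gripper_width: 0.333
```

```bash
cat > c.py <<'E'
from h import *
s=arm.get_state();S=np.array([0.583,-0.0115])
p=np.array(s['ee_pos'][:2])-S;R=np.array(s['tool_rot']);x,y=R[:,0],R[:,1]
F=np.array(s['wrist_force']);r=np.hypot(*p)
pa=(np.radians(-103.9)-np.arctan2(p[1],p[0]))%(2*np.pi); ta=(np.radians(-103.9)-np.arctan2(x[1],x[0]))%(2*np.pi)
n=lambda a:(a+np.pi)%(2*np.pi)-np.pi
print('t',round(s['clock'],2),'r',round(r,4),'posang',round(n(pa),4),'toolang',round(n(ta),4),'Frad',round(F@x,1),'Ftan',round(F@y,1),'Fz',round(F[2],1),'z',round(s['ee_pos'][2],4),'w',round(s['gripper_width'],3),'j',np.round(s['joints'],2).tolist())
E
python3 c.py
```

```text
t 5.5 r 0.1471 posang 0.1867 toolang 0.2045 Frad 1.1 Ftan -9.9 Fz -6.4 z 0.1174 w 0.333 j [0.09, 0.24, -0.43, 0.0, -0.89, -0.54]
```

Emit:
move_arm:
  targets: "0 0 4 -0.03 1.04 0 0.33; 0 0 4 -0.03 1.04 0 0.33; 0 0 4 -0.03 1.04 0 0.33; 0 0 4 -0.03 1.04 0 0.33; 0 0 4 -0.03 1.04 0 0.33"

```text
clock: 6.12
ee_pos: [0.4794, -0.1153, 0.1174]
tool_rot: [[-0.715, -0.7, 0.005], [-0.7, 0.715, -0.001], [-0.003, -0.004, -1.0]]
wrist_force: [8.5, -4.7, -7.7]
gripper_width: 0.331
```

```bash
python3 c.py
```

```text
t 6.12 r 0.1467 posang 0.542 toolang 0.5535 Frad -2.8 Ftan -9.3 Fz -7.7 z 0.1174 w 0.331 j [0.16, 0.16, -0.54, 0.0, -0.87, -0.96]
```

Emit:
move_arm:
  targets: "0 0 4 -0.03 1.04 0 0.33; 0 0 4 -0.03 1.04 0 0.33; 0 0 4 -0.03 1.04 0 0.33; 0 0 4 -0.03 1.04 0 0.33; 0 0 4 -0.03 1.04 0 0.33"

```text
clock: 6.75
ee_pos: [0.45, -0.0727, 0.1176]
tool_rot: [[-0.911, -0.413, 0.005], [-0.413, 0.911, -0.001], [-0.004, -0.003, -1.0]]
wrist_force: [9.3, -8.7, -6.3]
gripper_width: 0.33
```

```bash
python3 c.py
```

```text
t 6.75 r 0.1464 posang 0.8972 toolang 0.9022 Frad -4.9 Ftan -11.7 Fz -6.3 z 0.1176 w 0.33 j [0.28, 0.1, -0.61, 0.0, -0.86, -1.42]
```

Emit:
move_arm:
  targets: "0 0 4 -0.03 1.04 0 0.33; 0 0 4 -0.03 1.04 0 0.33; 0 0 4 -0.03 1.04 0 0.33; 0 0 2 -0.01 0.52 0 0.33; 0 0 0 0 0 0 0.33"

```text
clock: 7.38
ee_pos: [0.4389, -0.0382, 0.1178]
tool_rot: [[-0.983, -0.183, 0.005], [-0.183, 0.983, -0.001], [-0.005, -0.002, -1.0]]
wrist_force: [8.7, -9.4, -4.3]
gripper_width: 0.335
```

```bash
python3 c.py
```

```text
t 7.38 r 0.1466 posang 1.145 toolang 1.1439 Frad -6.8 Ftan -10.8 Fz -4.3 z 0.1178 w 0.335 j [0.37, 0.07, -0.64, 0.0, -0.85, -1.75]
```

Emit:
move_arm:
  targets: "0 0 2 -0.05 0.51 0 0.33; 0 0 2 -0.05 0.51 0 0.33; 0 0 2 -0.05 0.51 0 0.33; 0 0 2 -0.05 0.51 0 0.33; 0 0 0 0 0 0 0.33"

```text
clock: 8.0
ee_pos: [0.4368, -0.0186, 0.1176]
tool_rot: [[-0.999, -0.044, 0.002], [-0.044, 0.999, -0.002], [-0.002, -0.002, -1.0]]
wrist_force: [4.5, -10.7, 0.9]
gripper_width: 0.332
```

```bash
python3 c.py
```

```text
t 8.0 r 0.1463 posang 1.2799 toolang 1.284 Frad -4.1 Ftan -10.9 Fz 0.9 z 0.1176 w 0.332 j [0.41, 0.07, -0.65, 0.0, -0.86, -1.94]
```

Emit:
move_arm:
  targets: "0 0 2 -0.05 0.51 0 0.33; 0 0 2 -0.03 0.51 0 0.33; 0 0 0 0 0 0 0.33"

```text
clock: 8.38
ee_pos: [0.4368, -0.0087, 0.1176]
tool_rot: [[-1.0, 0.026, 0.001], [0.026, 1.0, -0.003], [-0.001, -0.003, -1.0]]
wrist_force: [2.7, -12.0, 2.9]
gripper_width: 0.329
```

```bash
python3 c.py
```

```text
t 8.38 r 0.1462 posang 1.3471 toolang 1.3539 Frad -3.1 Ftan -11.9 Fz 2.9 z 0.1176 w 0.329 j [0.44, 0.07, -0.65, 0.0, -0.86, -2.04]
```

Emit:
move_arm:
  targets: "0 0 1 -0.01 0.26 0 0.33; 0 0 0 0 0 0 0.33"

```text
clock: 8.62
ee_pos: [0.4369, -0.0065, 0.1176]
tool_rot: [[-0.999, 0.043, 0.001], [0.043, 0.999, -0.003], [-0.001, -0.003, -1.0]]
wrist_force: [2.7, -14.1, 3.7]
gripper_width: 0.331
```

```bash
python3 c.py
```

```text
t 8.62 r 0.1462 posang 1.3625 toolang 1.3712 Frad -3.3 Ftan -14.0 Fz 3.7 z 0.1176 w 0.331 j [0.44, 0.07, -0.65, 0.0, -0.86, -2.06]
```

Emit:
move_arm:
  targets: "0 0 0.6 0 0.15 0 0.33; 0 0 0 0 0 0 0.33"

```text
clock: 8.88
ee_pos: [0.4369, -0.0052, 0.1176]
tool_rot: [[-0.999, 0.053, 0.001], [0.053, 0.999, -0.003], [-0.001, -0.003, -1.0]]
wrist_force: [3.3, -14.4, 2.7]
gripper_width: 0.333
```

Emit:
move_arm:
  targets: "0 0 0.6 0 0.15 0 0.33; 0 0 0 0 0 0 0.33"

```text
clock: 9.12
ee_pos: [0.437, -0.0037, 0.1176]
tool_rot: [[-0.998, 0.064, 0.001], [0.064, 0.998, -0.003], [-0.001, -0.003, -1.0]]
wrist_force: [4.4, -14.4, 3.5]
gripper_width: 0.332
```

Emit:
move_arm:
  targets: "0 0 0.6 0 0.15 0 0.33; 0 0 0 0 0 0 0.33"

```text
clock: 9.38
ee_pos: [0.4371, -0.0022, 0.1176]
tool_rot: [[-0.997, 0.074, 0.001], [0.074, 0.997, -0.003], [-0.001, -0.003, -1.0]]
wrist_force: [4.2, -15.0, 2.7]
gripper_width: 0.327
```

```bash
python3 c.py
```

```text
t 9.38 r 0.1462 posang 1.3916 toolang 1.4026 Frad -5.3 Ftan -14.6 Fz 2.7 z 0.1176 w 0.327 j [0.45, 0.07, -0.65, 0.0, -0.86, -2.1]
```

Emit:
move_arm:
  targets: "0 0 0.5 -0.01 0.13 0 0.33; 0 0 0 0 0 0 0.33"

```text
clock: 9.62
ee_pos: [0.4372, -0.001, 0.1176]
tool_rot: [[-0.997, 0.083, 0.001], [0.083, 0.997, -0.004], [-0.001, -0.003, -1.0]]
wrist_force: [3.8, -15.5, 3.8]
gripper_width: 0.331
```

Emit:
move_arm:
  targets: "0 0 0.5 -0.01 0.13 0 0.33; 0 0 0 0 0 0 0.33"

```text
clock: 9.88
ee_pos: [0.4373, 0.0002, 0.1176]
tool_rot: [[-0.996, 0.092, 0.0], [0.092, 0.996, -0.004], [-0.001, -0.004, -1.0]]
wrist_force: [3.2, -15.3, 5.1]
gripper_width: 0.335
```

Emit:
move_arm:
  targets: "0 0 0.5 -0.01 0.13 0 0.33; 0 0 0 0 0 0 0.33"

```text
clock: 10.12
ee_pos: [0.4375, 0.0015, 0.1176]
tool_rot: [[-0.995, 0.1, 0.0], [0.1, 0.995, -0.004], [-0.001, -0.004, -1.0]]
wrist_force: [3.0, -14.5, 4.6]
gripper_width: 0.332
```

Emit:
move_arm:
  targets: "0 0 0.5 -0.01 0.13 0 0.33; 0 0 0 0 0 0 0.33"

```text
clock: 10.38
ee_pos: [0.4376, 0.0027, 0.1175]
tool_rot: [[-0.994, 0.109, -0.0], [0.109, 0.994, -0.004], [-0.0, -0.004, -1.0]]
wrist_force: [3.5, -15.7, 4.8]
gripper_width: 0.329
```

Emit:
move_arm:
  targets: "0 0 0.5 -0.01 0.13 0 0.33; 0 0 0 0 0 0 0.33"

```text
clock: 10.62
ee_pos: [0.4377, 0.004, 0.1175]
tool_rot: [[-0.993, 0.118, -0.0], [0.118, 0.993, -0.004], [-0.0, -0.004, -1.0]]
wrist_force: [1.8, -14.8, 5.4]
gripper_width: 0.333
```

Emit:
move_arm:
  targets: "0 0 0.5 -0.01 0.13 0 0.33; 0 0 0 0 0 0 0.33"

```text
clock: 10.88
ee_pos: [0.4379, 0.0052, 0.1175]
tool_rot: [[-0.992, 0.127, -0.0], [0.127, 0.992, -0.004], [-0.0, -0.004, -1.0]]
wrist_force: [2.4, -15.0, 5.1]
gripper_width: 0.334
```

```bash
python3 c.py
```

```text
t 10.88 r 0.1461 posang 1.4424 toolang 1.4551 Frad -4.3 Ftan -14.6 Fz 5.1 z 0.1175 w 0.334 j [0.47, 0.07, -0.64, 0.0, -0.86, -2.17]
```

Emit:
move_arm:
  targets: "0 0 0.5 -0.01 0.13 0 0.33; 0 0 0 0 0 0 0.33"

```text
clock: 11.12
ee_pos: [0.438, 0.0064, 0.1175]
tool_rot: [[-0.991, 0.135, -0.001], [0.135, 0.991, -0.004], [0.0, -0.004, -1.0]]
wrist_force: [0.9, -15.0, 6.1]
gripper_width: 0.336
```

Emit:
move_arm:
  targets: "0 0 0.5 -0.01 0.13 0 0.33; 0 0 0 0 0 0 0.33"

```text
clock: 11.38
ee_pos: [0.4382, 0.0076, 0.1175]
tool_rot: [[-0.99, 0.144, -0.001], [0.144, 0.99, -0.004], [0.0, -0.004, -1.0]]
wrist_force: [0.6, -15.4, 6.2]
gripper_width: 0.327
```

Emit:
move_arm:
  targets: "0 0 0.5 -0.01 0.13 0 0.33; 0 0 0 0 0 0 0.33"

```text
clock: 11.62
ee_pos: [0.4384, 0.0088, 0.1175]
tool_rot: [[-0.988, 0.153, -0.001], [0.153, 0.988, -0.004], [0.0, -0.004, -1.0]]
wrist_force: [0.1, -15.6, 7.2]
gripper_width: 0.328
```

Emit:
move_arm:
  targets: "0 0 0.5 -0.01 0.13 0 0.33; 0 0 0 0 0 0 0.33"

```text
clock: 11.88
ee_pos: [0.4386, 0.0101, 0.1175]
tool_rot: [[-0.987, 0.161, -0.001], [0.161, 0.987, -0.004], [0.0, -0.004, -1.0]]
wrist_force: [0.3, -14.6, 8.0]
gripper_width: 0.336
```

Emit:
move_arm:
  targets: "0 0 0.5 -0.01 0.13 -0.02 0.33; 0 0 0 0 0 0 0.33"

```text
clock: 12.12
ee_pos: [0.4388, 0.0113, 0.1175]
tool_rot: [[-0.985, 0.17, -0.001], [0.17, 0.985, -0.004], [0.001, -0.004, -1.0]]
wrist_force: [0.7, -15.0, 6.2]
gripper_width: 0.332
```

Emit:
move_arm:
  targets: "0 0 0.5 -0.01 0.13 -0.02 0.33; 0 0 0 0 0 0 0.33"

```text
clock: 12.38
ee_pos: [0.4389, 0.0125, 0.1175]
tool_rot: [[-0.984, 0.179, -0.002], [0.179, 0.984, -0.004], [0.001, -0.005, -1.0]]
wrist_force: [0.4, -15.0, 3.4]
gripper_width: 0.335
```

```bash
python3 c.py
```

```text
t 12.38 r 0.1461 posang 1.4936 toolang 1.5078 Frad -3.1 Ftan -14.7 Fz 3.4 z 0.1175 w 0.335 j [0.48, 0.07, -0.64, 0.0, -0.86, -2.24]
```

Emit:
move_arm:
  targets: "0 0 0.5 -0.01 0.13 0 0.33; 0 0 0 0 0 0 0.33"

```text
clock: 12.62
ee_pos: [0.4392, 0.0138, 0.1175]
tool_rot: [[-0.982, 0.187, -0.002], [0.187, 0.982, -0.004], [0.001, -0.005, -1.0]]
wrist_force: [0.3, -15.9, 5.1]
gripper_width: 0.33
```

Emit:
move_arm:
  targets: "0 0 0.5 -0.01 0.13 0 0.33; 0 0 0 0 0 0 0.33"

```text
clock: 12.88
ee_pos: [0.4395, 0.0154, 0.1175]
tool_rot: [[-0.981, 0.196, -0.002], [0.196, 0.981, -0.004], [0.001, -0.004, -1.0]]
wrist_force: [-1.5, -13.3, 5.7]
gripper_width: 0.332
```

The tangential force dropped 2.6 N and the hand jumped forward, so the catch has probably taken. I'll ease back to check.

```bash
python3 c.py
```

```text
t 12.88 r 0.146 posang 1.5135 toolang 1.5255 Frad -1.1 Ftan -13.4 Fz 5.7 z 0.1175 w 0.332 j [0.49, 0.08, -0.64, 0.0, -0.86, -2.26]
```

Emit:
move_arm:
  targets: "0 0 0 0 -0.1 0 0.33; 0 0 0 0 -0.1 0 0.33; 0 0 0 0 -0.1 0 0.33; 0 0 0 0 0 0 0.33"

```text
clock: 13.38
ee_pos: [0.4392, 0.0123, 0.1175]
tool_rot: [[-0.981, 0.196, -0.001], [0.196, 0.981, -0.004], [0.001, -0.004, -1.0]]
wrist_force: [1.2, -14.4, 3.0]
gripper_width: 0.335
```

```bash
python3 c.py
```

```text
t 13.38 r 0.1458 posang 1.4919 toolang 1.5251 Frad -4.0 Ftan -13.9 Fz 3.0 z 0.1175 w 0.335 j [0.48, 0.08, -0.64, 0.0, -0.86, -2.25]
```

Not caught: it still pulls 14 N. Going forward again.

Emit:
move_arm:
  targets: "0 0 0 0 0.15 0 0.33; 0 0 0 0 0.15 0 0.33; 0 0 0 0 0 0 0.33"

```text
clock: 13.75
ee_pos: [0.4395, 0.0155, 0.1175]
tool_rot: [[-0.981, 0.196, -0.002], [0.196, 0.981, -0.004], [0.001, -0.004, -1.0]]
wrist_force: [-0.7, -12.2, 6.2]
gripper_width: 0.332
```

Emit:
move_arm:
  targets: "0 0 0.5 -0.01 0.1 0 0.33; 0 0 0 0 0 0 0.33"

```text
clock: 14.0
ee_pos: [0.4397, 0.0162, 0.1175]
tool_rot: [[-0.979, 0.204, -0.002], [0.204, 0.979, -0.004], [0.001, -0.004, -1.0]]
wrist_force: [-0.5, -13.2, 6.1]
gripper_width: 0.334
```

```bash
python3 c.py
```

```text
t 14.0 r 0.146 posang 1.519 toolang 1.5341 Frad -2.2 Ftan -13.0 Fz 6.1 z 0.1175 w 0.334 j [0.49, 0.08, -0.64, 0.0, -0.86, -2.27]
```

Emit:
move_arm:
  targets: "0 0 0.4 -0.01 0.1 0 0.33; 0 0 0 0 0 0 0.33"

```text
clock: 14.25
ee_pos: [0.4398, 0.0169, 0.1175]
tool_rot: [[-0.977, 0.211, -0.002], [0.211, 0.977, -0.004], [0.001, -0.005, -1.0]]
wrist_force: [-0.7, -13.6, 5.3]
gripper_width: 0.332
```

Emit:
move_arm:
  targets: "0 0 0.4 -0.01 0.1 0 0.33; 0 0 0 0 0 0 0.33"

```text
clock: 14.5
ee_pos: [0.44, 0.0178, 0.1175]
tool_rot: [[-0.976, 0.218, -0.003], [0.218, 0.976, -0.004], [0.002, -0.005, -1.0]]
wrist_force: [-0.7, -14.6, 6.8]
gripper_width: 0.333
```

Emit:
move_arm:
  targets: "0 0 0.4 -0.01 0.1 0 0.33; 0 0 0 0 0 0 0.33"

```text
clock: 14.75
ee_pos: [0.4403, 0.0187, 0.1175]
tool_rot: [[-0.974, 0.225, -0.003], [0.225, 0.974, -0.005], [0.002, -0.005, -1.0]]
wrist_force: [-2.1, -15.7, 7.2]
gripper_width: 0.334
```

Emit:
move_arm:
  targets: "0 0 0.4 -0.01 0.1 0 0.33; 0 0 0 0 0 0 0.33"

```text
clock: 15.0
ee_pos: [0.4405, 0.0196, 0.1174]
tool_rot: [[-0.973, 0.232, -0.003], [0.232, 0.973, -0.005], [0.002, -0.005, -1.0]]
wrist_force: [-2.6, -14.7, 6.4]
gripper_width: 0.332
```

```bash
python3 c.py
```

```text
t 15.0 r 0.1459 posang 1.543 toolang 1.5621 Frad -0.8 Ftan -14.9 Fz 6.4 z 0.1174 w 0.332 j [0.5, 0.08, -0.63, 0.0, -0.86, -2.3]
```

Emit:
move_arm:
  targets: "0 0 0.4 -0.01 0.1 -0.02 0.33; 0 0 0 0 0 0 0.33"

```text
clock: 15.25
ee_pos: [0.4407, 0.0205, 0.1175]
tool_rot: [[-0.971, 0.239, -0.003], [0.239, 0.971, -0.005], [0.002, -0.005, -1.0]]
wrist_force: [-2.2, -14.7, 5.8]
gripper_width: 0.335
```

Emit:
move_arm:
  targets: "0 0 0.4 -0.01 0.1 -0.02 0.33; 0 0 0 0 0 0 0.33"

```text
clock: 15.5
ee_pos: [0.4408, 0.0214, 0.1175]
tool_rot: [[-0.969, 0.246, -0.004], [0.246, 0.969, -0.005], [0.002, -0.005, -1.0]]
wrist_force: [-0.4, -15.2, 3.5]
gripper_width: 0.331
```

```bash
python3 - <<'E'
from h import *
im=arm.get_image('side'); cv2.imwrite('pics/side4.png',cv2.resize(im['pixels'][150:350,250:500],None,fx=3,fy=3))
E
python3 c.py
```

```text
t 15.55 r 0.1459 posang 1.5557 toolang 1.5762 Frad -2.2 Ftan -15.5 Fz 4.6 z 0.1175 w 0.331 j [0.5, 0.08, -0.63, 0.0, -0.86, -2.32]
```

View pics/side4.png

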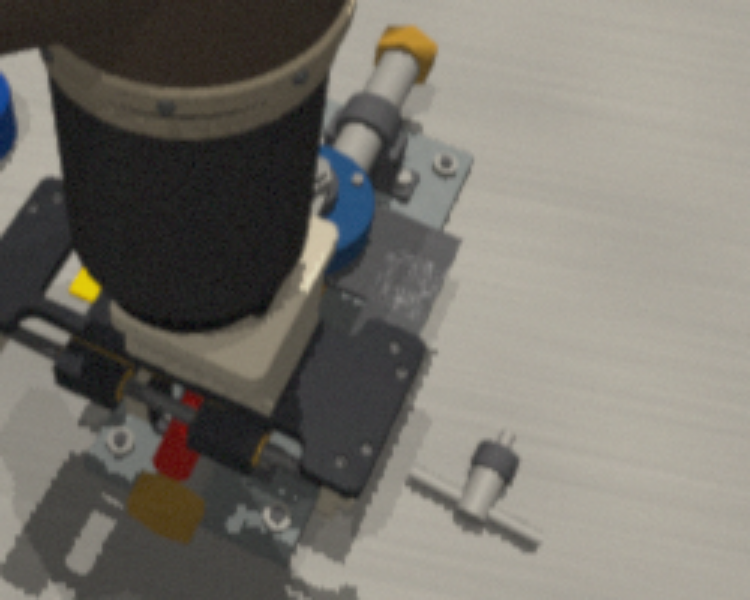

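The side view shows the hand straddling the grip (red seen at 180,430 in the crop) just short of the pipe axis. Continuing.

Emit:
move_arm:
  targets: "0 0 0.5 -0.01 0.13 0 0.33; 0 0 0 0 0 0 0.33"

```text
clock: 15.8
ee_pos: [0.4412, 0.0226, 0.1175]
tool_rot: [[-0.967, 0.254, -0.004], [0.254, 0.967, -0.005], [0.002, -0.006, -1.0]]
wrist_force: [-1.1, -14.9, 5.7]
gripper_width: 0.329
```

Emit:
move_arm:
  targets: "0 0 0.5 -0.01 0.13 0 0.33; 0 0 0 0 0 0 0.33"

```text
clock: 16.05
ee_pos: [0.4415, 0.0238, 0.1175]
tool_rot: [[-0.965, 0.262, -0.004], [0.263, 0.965, -0.005], [0.003, -0.006, -1.0]]
wrist_force: [-2.0, -13.9, 4.4]
gripper_width: 0.33
```

Emit:
move_arm:
  targets: "0 0 0.5 -0.01 0.13 0 0.33; 0 0 0 0 0 0 0.33"

```text
clock: 16.3
ee_pos: [0.4418, 0.025, 0.1175]
tool_rot: [[-0.963, 0.271, -0.004], [0.271, 0.963, -0.005], [0.003, -0.006, -1.0]]
wrist_force: [-2.2, -15.0, 6.1]
gripper_width: 0.329
```

Emit:
move_arm:
  targets: "0 0 0.5 -0.01 0.13 0 0.33; 0 0 0 0 0 0 0.33"

```text
clock: 16.55
ee_pos: [0.4421, 0.0262, 0.1175]
tool_rot: [[-0.96, 0.279, -0.004], [0.279, 0.96, -0.005], [0.003, -0.006, -1.0]]
wrist_force: [-3.1, -14.7, 5.6]
gripper_width: 0.332
```

```bash
python3 c.py
```

```text
t 16.55 r 0.1458 posang 1.5894 toolang 1.6113 Frad -1.1 Ftan -15.0 Fz 5.6 z 0.1175 w 0.332 j [0.51, 0.08, -0.63, 0.0, -0.86, -2.36]
```

Emit:
move_arm:
  targets: "0 0 0.5 -0.01 0.13 0 0.33; 0 0 0 0 0 0 0.33"

```text
clock: 16.8
ee_pos: [0.4425, 0.0273, 0.1174]
tool_rot: [[-0.958, 0.288, -0.005], [0.288, 0.958, -0.005], [0.003, -0.006, -1.0]]
wrist_force: [-4.6, -14.2, 7.8]
gripper_width: 0.337
```

Emit:
move_arm:
  targets: "0 0 0.5 -0.01 0.13 0 0.33; 0 0 0 0 0 0 0.33"

```text
clock: 17.05
ee_pos: [0.4428, 0.0285, 0.1174]
tool_rot: [[-0.955, 0.296, -0.005], [0.296, 0.955, -0.005], [0.003, -0.006, -1.0]]
wrist_force: [-4.4, -15.1, 7.3]
gripper_width: 0.335
```

```bash
python3 c.py
```

```text
t 17.05 r 0.1458 posang 1.6061 toolang 1.6289 Frad -0.3 Ftan -15.8 Fz 7.3 z 0.1174 w 0.335 j [0.51, 0.09, -0.63, 0.0, -0.86, -2.39]
```

Emit:
move_arm:
  targets: "0 0 0.5 -0.01 0.13 -0.03 0.33; 0 0 0 0 0 0 0.33"

```text
clock: 17.3
ee_pos: [0.4431, 0.0297, 0.1175]
tool_rot: [[-0.952, 0.305, -0.005], [0.305, 0.952, -0.005], [0.003, -0.007, -1.0]]
wrist_force: [-3.7, -15.4, 4.5]
gripper_width: 0.332
```

Emit:
move_arm:
  targets: "0 0 0.5 -0.01 0.13 -0.03 0.33; 0 0 0 0 0 0 0.33"

```text
clock: 17.55
ee_pos: [0.4435, 0.0308, 0.1175]
tool_rot: [[-0.95, 0.313, -0.006], [0.313, 0.95, -0.005], [0.004, -0.007, -1.0]]
wrist_force: [-3.4, -15.1, 3.4]
gripper_width: 0.33
```

```bash
python3 c.py
```

```text
t 17.55 r 0.1458 posang 1.6226 toolang 1.6466 Frad -1.4 Ftan -15.4 Fz 3.4 z 0.1175 w 0.33 j [0.52, 0.09, -0.63, 0.0, -0.87, -2.41]
```

Emit:
move_arm:
  targets: "0 0 0.5 -0.01 0.13 0 0.33; 0 0 0 0 0 0 0.33"

```text
clock: 17.8
ee_pos: [0.4439, 0.032, 0.1175]
tool_rot: [[-0.947, 0.321, -0.006], [0.321, 0.947, -0.005], [0.004, -0.007, -1.0]]
wrist_force: [-3.5, -14.4, 3.0]
gripper_width: 0.325
```

Emit:
move_arm:
  targets: "0 0 0.5 -0.01 0.13 0 0.33; 0 0 0 0 0 0 0.33"

```text
clock: 18.05
ee_pos: [0.4443, 0.0332, 0.1175]
tool_rot: [[-0.944, 0.33, -0.006], [0.33, 0.944, -0.005], [0.004, -0.007, -1.0]]
wrist_force: [-4.2, -14.2, 4.3]
gripper_width: 0.333
```

```bash
python3 c.py
```

```text
t 18.05 r 0.1458 posang 1.6401 toolang 1.6642 Frad -0.7 Ftan -14.8 Fz 4.3 z 0.1175 w 0.333 j [0.52, 0.09, -0.62, 0.0, -0.87, -2.43]
```

Emit:
move_arm:
  targets: "0 0 0.5 -0.01 0.13 0 0.33; 0 0 0 0 0 0 0.33"

```text
clock: 18.3
ee_pos: [0.4447, 0.0344, 0.1175]
tool_rot: [[-0.941, 0.338, -0.006], [0.338, 0.941, -0.005], [0.004, -0.007, -1.0]]
wrist_force: [-5.3, -13.2, 4.4]
gripper_width: 0.326
```

Emit:
move_arm:
  targets: "0 0 0.5 -0.01 0.13 0 0.33; 0 0 0 0 0 0 0.33"

```text
clock: 18.55
ee_pos: [0.4451, 0.0355, 0.1175]
tool_rot: [[-0.938, 0.346, -0.006], [0.346, 0.938, -0.005], [0.004, -0.007, -1.0]]
wrist_force: [-5.5, -14.1, 3.9]
gripper_width: 0.329
```

```bash
python3 c.py
```

```text
t 18.55 r 0.1457 posang 1.6569 toolang 1.6817 Frad 0.3 Ftan -15.1 Fz 3.9 z 0.1175 w 0.329 j [0.53, 0.09, -0.62, 0.0, -0.87, -2.45]
```

Emit:
move_arm:
  targets: "0 0 0.5 -0.01 0.13 0 0.33; 0 0 0 0 0 0 0.33"

```text
clock: 18.8
ee_pos: [0.4455, 0.0367, 0.1174]
tool_rot: [[-0.935, 0.354, -0.007], [0.354, 0.935, -0.005], [0.004, -0.007, -1.0]]
wrist_force: [-5.8, -13.5, 5.1]
gripper_width: 0.332
```

Emit:
move_arm:
  targets: "0 0 0.5 -0.01 0.13 0 0.33; 0 0 0 0 0 0 0.33"

```text
clock: 19.05
ee_pos: [0.4459, 0.0378, 0.1174]
tool_rot: [[-0.932, 0.363, -0.007], [0.363, 0.932, -0.006], [0.004, -0.008, -1.0]]
wrist_force: [-5.7, -13.2, 5.8]
gripper_width: 0.331
```

```bash
python3 c.py
```

```text
t 19.05 r 0.1457 posang 1.6735 toolang 1.6992 Frad 0.6 Ftan -14.5 Fz 5.8 z 0.1174 w 0.331 j [0.53, 0.09, -0.62, 0.0, -0.87, -2.47]
```

Emit:
move_arm:
  targets: "0 0 0.5 -0.01 0.13 0 0.33; 0 0 0 0 0 0 0.33"

```text
clock: 19.3
ee_pos: [0.4463, 0.039, 0.1174]
tool_rot: [[-0.929, 0.371, -0.007], [0.371, 0.929, -0.006], [0.005, -0.008, -1.0]]
wrist_force: [-8.0, -13.1, 6.5]
gripper_width: 0.332
```

Emit:
move_arm:
  targets: "0 0 0.5 -0.01 0.13 0 0.33; 0 0 0 0 0 0 0.33"

```text
clock: 19.55
ee_pos: [0.4468, 0.0401, 0.1174]
tool_rot: [[-0.925, 0.379, -0.007], [0.379, 0.925, -0.006], [0.005, -0.008, -1.0]]
wrist_force: [-7.4, -12.6, 6.6]
gripper_width: 0.336
```

```bash
python3 c.py
```

```text
t 19.55 r 0.1456 posang 1.6903 toolang 1.7168 Frad 2.1 Ftan -14.5 Fz 6.6 z 0.1174 w 0.336 j [0.53, 0.1, -0.62, 0.0, -0.87, -2.49]
```

Emit:
move_arm:
  targets: "0 0 0.5 0.03 0.13 -0.03 0.33; 0 0 0 0 0 0 0.33"

```text
clock: 19.8
ee_pos: [0.4473, 0.0415, 0.1175]
tool_rot: [[-0.922, 0.387, -0.007], [0.387, 0.922, -0.006], [0.004, -0.008, -1.0]]
wrist_force: [-5.7, -14.2, 3.3]
gripper_width: 0.331
```

Emit:
move_arm:
  targets: "0 0 0.5 0.01 0.13 -0.02 0.33; 0 0 0 0 0 0 0.33"

```text
clock: 20.05
ee_pos: [0.4477, 0.0427, 0.1176]
tool_rot: [[-0.919, 0.395, -0.007], [0.395, 0.919, -0.006], [0.004, -0.008, -1.0]]
wrist_force: [-4.4, -13.2, 0.7]
gripper_width: 0.331
```

```bash
python3 c.py
```

```text
t 20.05 r 0.1458 posang 1.709 toolang 1.7342 Frad -1.2 Ftan -13.9 Fz 0.7 z 0.1176 w 0.331 j [0.54, 0.1, -0.61, 0.0, -0.87, -2.51]
```

```bash
python3 - <<'E'
from h import *
for n in ['side','top','wrist']:
    im=arm.get_image(n); a=im['pixels']
    if n=='side': a=cv2.resize(a[150:350,250:500],None,fx=3,fy=3)
    if n=='top': a=cv2.resize(a[150:340,270:500],None,fx=3,fy=3)
    cv2.imwrite(f'pics/{n}5.png',cv2.convertScaleAbs(a,alpha=1.5))
E
```

```text
(no output)
```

View pics/side5.png

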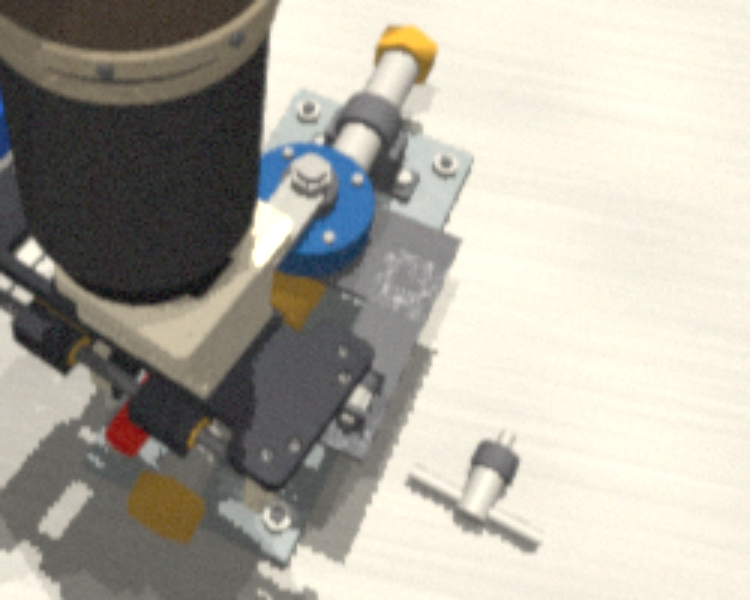

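View pics/wrist5.png

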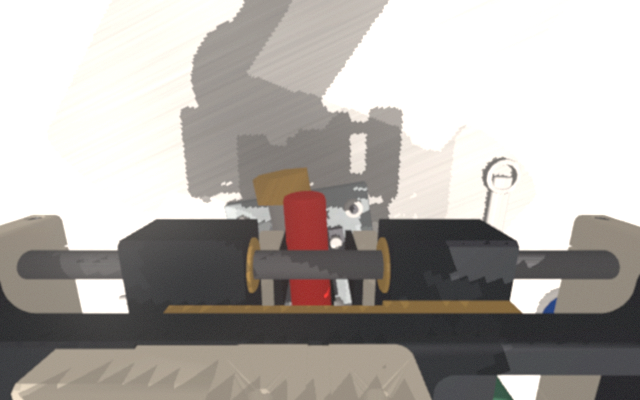

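The lever is just past the pipe axis (red tip at (127,430) in the side crop). The catch is not found yet, so I'll continue in small steps.

Emit:
move_arm:
  targets: "0 0 0.5 0 0.12 0 0.33; 0 0 0 0 0 0 0.33"

```text
clock: 20.45
ee_pos: [0.4481, 0.0438, 0.1176]
tool_rot: [[-0.915, 0.403, -0.007], [0.403, 0.915, -0.006], [0.004, -0.008, -1.0]]
wrist_force: [-3.9, -13.2, 1.6]
gripper_width: 0.331
```

Emit:
move_arm:
  targets: "0 0 0.5 0 0.12 0 0.33; 0 0 0 0 0 0 0.33"

```text
clock: 20.7
ee_pos: [0.4487, 0.045, 0.1175]
tool_rot: [[-0.912, 0.411, -0.007], [0.411, 0.912, -0.005], [0.004, -0.008, -1.0]]
wrist_force: [-4.2, -12.8, 1.1]
gripper_width: 0.327
```

```bash
python3 c.py
```

```text
t 20.7 r 0.1457 posang 1.7264 toolang 1.7518 Frad -1.4 Ftan -13.4 Fz 1.1 z 0.1175 w 0.327 j [0.54, 0.1, -0.61, 0.0, -0.87, -2.54]
```

Emit:
move_arm:
  targets: "0 0 0.5 0 0.12 0 0.33; 0 0 0 0 0 0 0.33"

```text
clock: 20.95
ee_pos: [0.449, 0.0457, 0.1175]
tool_rot: [[-0.908, 0.419, -0.007], [0.419, 0.908, -0.006], [0.004, -0.009, -1.0]]
wrist_force: [-3.9, -15.2, 1.4]
gripper_width: 0.329
```

```bash
python3 c.py
```

```text
t 20.95 r 0.1457 posang 1.7316 toolang 1.7603 Frad -2.8 Ftan -15.4 Fz 1.4 z 0.1175 w 0.329 j [0.54, 0.1, -0.61, 0.0, -0.87, -2.55]
```

Emit:
move_arm:
  targets: "0 0 0.5 0 0.12 0 0.33; 0 0 0 0 0 0 0.33"

```text
clock: 21.2
ee_pos: [0.4492, 0.0461, 0.1175]
tool_rot: [[-0.904, 0.427, -0.008], [0.427, 0.904, -0.007], [0.004, -0.01, -1.0]]
wrist_force: [-4.2, -19.1, 1.7]
gripper_width: 0.333
```

```bash
python3 c.py
```

```text
t 21.2 r 0.1457 posang 1.7346 toolang 1.769 Frad -4.4 Ftan -19.1 Fz 1.7 z 0.1175 w 0.333 j [0.54, 0.1, -0.61, 0.0, -0.87, -2.56]
```

The force is now rising sharply (13→19 N) while motion stalls, so this is the rubber stop and the catch should already have passed. I'll ease back to test.

Emit:
move_arm:
  targets: "0 0 0 0 -0.12 0 0.33; 0 0 0 0 -0.12 0 0.33; 0 0 0 0 -0.12 0 0.33; 0 0 0 0 -0.12 0 0.33; 0 0 0 0 0 0 0.33"

```text
clock: 21.82
ee_pos: [0.4482, 0.043, 0.1176]
tool_rot: [[-0.904, 0.427, -0.006], [0.427, 0.904, -0.005], [0.003, -0.007, -1.0]]
wrist_force: [-1.7, -14.3, -1.4]
gripper_width: 0.329
```

```bash
python3 c.py
```

```text
t 21.82 r 0.1454 posang 1.7122 toolang 1.7689 Frad -4.6 Ftan -13.7 Fz -1.4 z 0.1176 w 0.329 j [0.54, 0.1, -0.61, 0.0, -0.87, -2.55]
```

Emit:
move_arm:
  targets: "0 0 0 0 -0.1 0 0.33; 0 0 0 0 -0.1 0 0.33; 0 0 0 0 0 0 0.33"

```text
clock: 22.2
ee_pos: [0.448, 0.0422, 0.1177]
tool_rot: [[-0.904, 0.427, -0.004], [0.427, 0.904, -0.003], [0.002, -0.005, -1.0]]
wrist_force: [-2.1, -9.5, -3.3]
gripper_width: 0.335
```

```bash
python3 c.py
```

```text
t 22.2 r 0.1453 posang 1.7068 toolang 1.769 Frad -2.1 Ftan -9.4 Fz -3.3 z 0.1177 w 0.335 j [0.53, 0.1, -0.61, 0.0, -0.87, -2.55]
```

Emit:
move_arm:
  targets: "0 0 0 0 -0.1 0 0.33; 0 0 0 0 -0.1 0 0.33; 0 0 0 0 -0.1 0 0.33; 0 0 0 0 0 0 0.33"

```text
clock: 22.7
ee_pos: [0.4484, 0.0415, 0.1183]
tool_rot: [[-0.905, 0.426, -0.001], [0.426, 0.905, -0.0], [0.001, -0.001, -1.0]]
wrist_force: [-2.5, -2.7, -1.4]
gripper_width: 0.335
```

```bash
python3 c.py
```

```text
t 22.7 r 0.1446 posang 1.7032 toolang 1.7687 Frad 1.1 Ftan -3.6 Fz -1.4 z 0.1183 w 0.335 j [0.53, 0.09, -0.62, -0.0, -0.86, -2.54]
```

The catch holds: the force drops away while the lever stays put. I'll open the hand and lift clear.

Emit:
move_arm:
  targets: "0 0 0 0 -0.15 0 0.33; 0 0 0 0 -0.1 0 0.5; 0 0 0 0 0 0 0.5; 0 0 0 0 0 0 0.5"

```text
clock: 23.2
ee_pos: [0.4484, 0.0398, 0.1187]
tool_rot: [[-0.905, 0.426, 0.001], [0.426, 0.905, 0.0], [-0.001, 0.001, -1.0]]
wrist_force: [-0.2, -0.8, 0.5]
gripper_width: 0.491
```

```bash
python3 c.py
```

```text
t 23.2 r 0.144 posang 1.6925 toolang 1.7683 Frad -0.1 Ftan -0.8 Fz 0.5 z 0.1187 w 0.491 j [0.53, 0.09, -0.62, 0.0, -0.86, -2.54]
```

Emit:
move_arm:
  targets: "0 0 0 0 0 -2 0.5; 0 0 0 0 0 -4 0.5; 0 0 0 0 0 -5 0.5; 0 0 0 0 0 0 0.5"

```text
clock: 23.7
ee_pos: [0.4503, 0.0404, 0.2325]
tool_rot: [[-0.905, 0.426, 0.007], [0.426, 0.905, 0.003], [-0.005, 0.006, -1.0]]
wrist_force: [-0.5, 0.7, -1.2]
gripper_width: 0.499
```

```bash
python3 c.py; python3 - <<'E'
from h import *
for n in ['side','wrist']:
    im=arm.get_image(n); a=im['pixels']
    if n=='side': a=cv2.resize(a[150:350,250:500],None,fx=3,fy=3)
    cv2.imwrite(f'pics/{n}6.png',cv2.convertScaleAbs(a,alpha=1.3))
E
```

```text
t 23.7 r 0.1425 posang 1.7014 toolang 1.7679 Frad 0.8 Ftan 0.4 Fz -1.2 z 0.2325 w 0.499 j [0.53, -0.03, -0.45, 0.0, -1.14, -2.54]
```

View pics/side6.png

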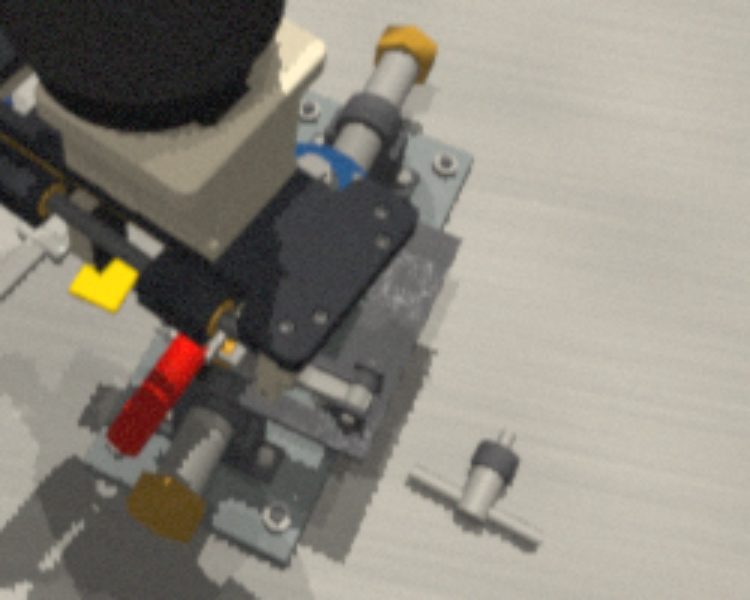

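View pics/wrist6.png

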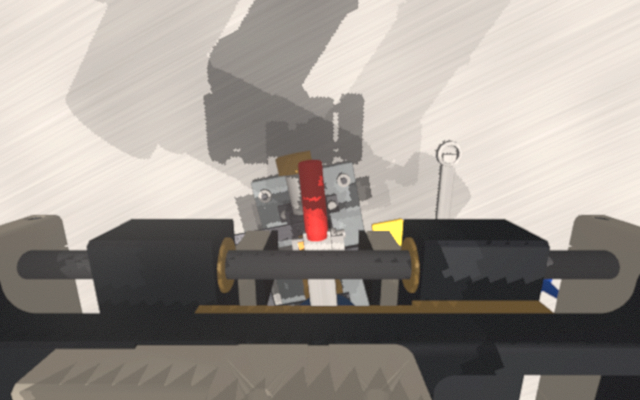

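The lever stands open by itself: red grip at (160,395) in the side crop, hand clear above it. Next I'll shut the fingers, turn the hand so its long side runs parallel to the lever, and go over the pad.

Emit:
move_arm:
  targets: "0 0 -10 0 0 0 0; 0 0 -10 0 0 0 0; 0 0 -10 0 0 0 0; 0 0 -10 0 0 0 0; 0 0 -10 0 0 0 0"

```text
clock: 24.42
ee_pos: [0.4473, 0.0393, 0.227]
tool_rot: [[-0.906, -0.424, -0.002], [-0.424, 0.906, -0.001], [0.003, 0.0, -1.0]]
wrist_force: [0.5, -0.1, -0.4]
gripper_width: 0.021
```

Emit:
move_arm:
  targets: "0 0 -10 0 0 0 0; 0 0 -10 0 0 0 0; 0 0 -10 0 0 0 0; 0 0 -10 0 0 0 0; 0 0 0 0 0 0 0"

```text
clock: 25.05
ee_pos: [0.4474, 0.0393, 0.2273]
tool_rot: [[-0.427, -0.904, -0.002], [-0.904, 0.427, -0.001], [0.002, 0.001, -1.0]]
wrist_force: [-0.0, -0.6, -0.3]
gripper_width: 0.003
```

Emit:
move_arm:
  targets: "0 0 0 -3.4 -1.75 0 0; 0 0 0 -3.4 -1.75 0 0; 0 0 0 0 0 0 0; 0 0 0 0 0 0 0"

```text
clock: 25.55
ee_pos: [0.5079, 0.0858, 0.2275]
tool_rot: [[-0.429, -0.904, -0.002], [-0.904, 0.429, -0.001], [0.002, 0.001, -1.0]]
wrist_force: [0.0, -0.0, 0.2]
gripper_width: 0.005
```

```bash
python3 - <<'E'
from h import *
st()
for n in ['side','wrist']:
    im=arm.get_image(n); a=im['pixels']
    hsv=cv2.cvtColor(a,cv2.COLOR_BGR2HSV);H,S,V=[hsv[...,i] for i in range(3)]
    m=(abs(H.astype(int)-30)<5)&(S>180)&(V>60)
    ys,xs=np.nonzero(m)
    if len(xs):
        P=np.array([pt(im,(x,y)) for x,y in zip(xs,ys)]);print(n,len(xs),np.median(P,0).round(4),P.min(0).round(3),P.max(0).round(3))
    if n=='side': a=cv2.resize(a[150:350,250:500],None,fx=3,fy=3)
    cv2.imwrite(f'pics/{n}7.png',cv2.convertScaleAbs(a,alpha=1.3))
E
```

```text
clock 25.55
joints [0.5487, 0.0949, -0.3324, -0.0003, -1.1456, -0.9914]
ee_pos [0.5079, 0.0858, 0.2275]
tool_rot [[-0.4285, -0.9035, -0.0019], [-0.9035, 0.4285, -0.0009], [0.0016, 0.0014, -1.0]]
wrist_force [0.0207, -0.0173, 0.2456]
wrist_torque [0.0428, -0.0221, 0.0353]
gripper_width 0.0047
side 214 [ 0.7705 -0.4952  0.0496] [ 0.176 -0.553  0.005] [0.845 0.095 0.734]
```

View pics/side7.png

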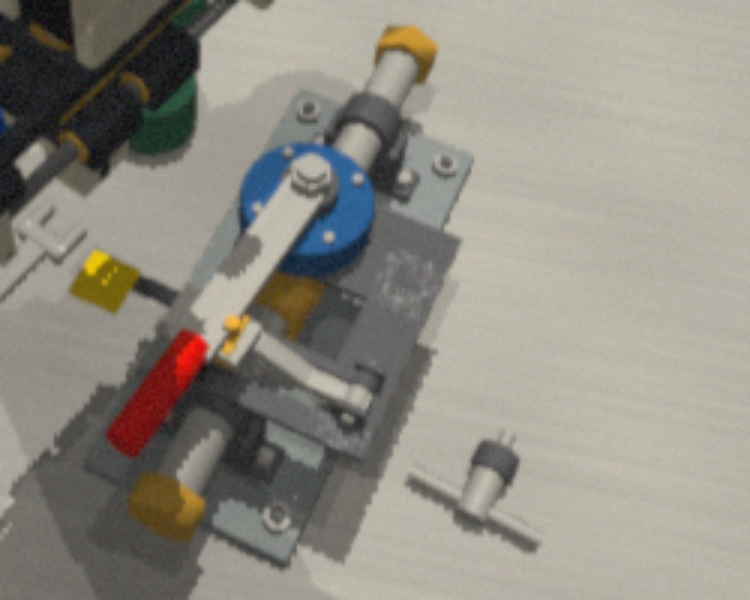

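View pics/wrist7.png

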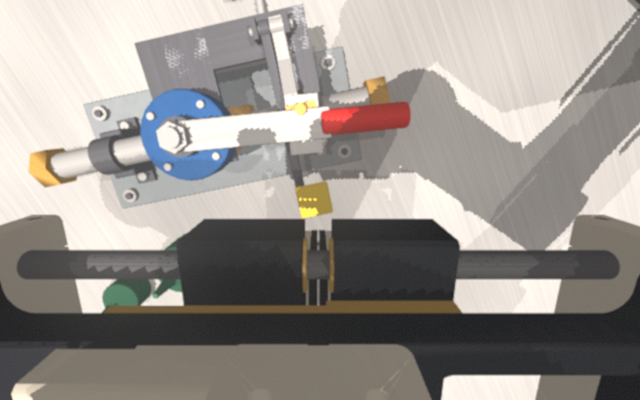

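```bash
python3 - <<'E'
from h import *
for n in ['side','wrist']:
    im=arm.get_image(n); a=im['pixels']
    hsv=cv2.cvtColor(a,cv2.COLOR_BGR2HSV);H,S,V=[hsv[...,i].astype(int) for i in range(3)]
    m=(abs(H-28)<6)&(S>140)&(V>40); w=np.zeros_like(m)
    if n=='side': w[220:260,265:305]=1
    else: w[175:222,285:340]=1
    ys,xs=np.nonzero(m&w); P=np.array([pt(im,(x,y)) for x,y in zip(xs,ys)]);print(n,len(xs),np.median(P,0).round(4),P.min(0).round(3),P.max(0).round(3))
E
```

```text
side 278 [0.5091 0.0861 0.1166] [0.494 0.07  0.113] [0.526 0.102 0.12 ]
wrist 466 [0.514  0.0885 0.1168] [0.479 0.027 0.115] [0.527 0.103 0.386]
```

The pad is at (0.510, 0.0865), top at 0.117, which matches the expected height. Descending.

Emit:
move_arm:
  targets: "0 0 0 -0.2 -0.1 4 0; 0 0 0 0 0 4 0; 0 0 0 0 0 1.8 0; 0 0 0 0 0 0 0; 0 0 0 0 0 0 0"

```text
clock: 26.38
ee_pos: [0.5109, 0.0876, 0.1316]
tool_rot: [[-0.426, -0.905, 0.002], [-0.905, 0.426, 0.001], [-0.001, -0.001, -1.0]]
wrist_force: [0.1, 0.4, -0.6]
gripper_width: 0.004
```

Emit:
move_arm:
  targets: "0 0 0 0 0 0.4 0; 0 0 0 0 0 0.4 0; 0 0 0 0 0 0 0"

```text
clock: 26.75
ee_pos: [0.5102, 0.0874, 0.1223]
tool_rot: [[-0.426, -0.905, -0.0], [-0.905, 0.426, -0.0], [0.0, 0.0, -1.0]]
wrist_force: [0.3, -0.7, 0.1]
gripper_width: 0.005
```

```bash
python3 - <<'E'
from h import *
st()
im=arm.get_image('side'); cv2.imwrite('pics/side8.png',cv2.resize(im['pixels'][150:350,250:500],None,fx=3,fy=3))
E
```

```text
clock 26.75
joints [0.5492, 0.1973, -0.474, -0.0001, -0.8998, -0.9895]
ee_pos [0.5102, 0.0874, 0.1223]
tool_rot [[-0.4263, -0.9046, -0.0003], [-0.9046, 0.4263, -0.0001], [0.0002, 0.0002, -1.0]]
wrist_force [0.3066, -0.7241, 0.1498]
wrist_torque [0.0708, -0.1139, -0.0123]
gripper_width 0.0051
```

View pics/side8.png

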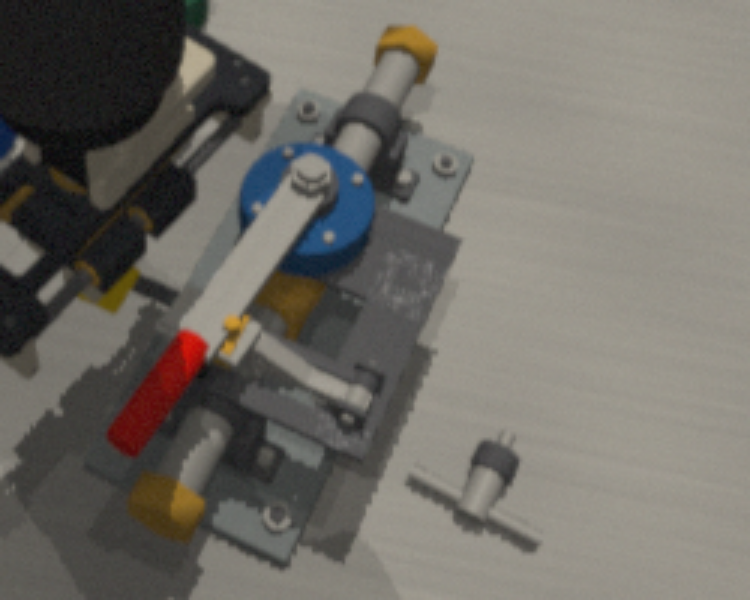

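The fingers are above the pad (110,290), and the body clears the lever and drum. Pressing in small steps.

Emit:
move_arm:
  targets: "0 0 0 0 0 0.3 0; 0 0 0 0 0 0.3 0; 0 0 0 0 0 0.3 0; 0 0 0 0 0 0 0"

```text
clock: 27.3
ee_pos: [0.5106, 0.0876, 0.1139]
tool_rot: [[-0.426, -0.905, 0.0], [-0.905, 0.426, 0.0], [-0.0, -0.0, -1.0]]
wrist_force: [-2.0, 0.6, 7.0]
gripper_width: 0.006
```

Emit:
move_arm:
  targets: "0 0 0 0 0 0.3 0; 0 0 0 0 0 0.3 0; 0 0 0 0 0 0 0"

```text
clock: 27.68
ee_pos: [0.5106, 0.0877, 0.108]
tool_rot: [[-0.426, -0.905, 0.001], [-0.905, 0.426, 0.0], [-0.001, -0.001, -1.0]]
wrist_force: [-2.4, 1.9, 7.3]
gripper_width: 0.006
```

Emit:
move_arm:
  targets: "0 0 0 0 0 0.2 0; 0 0 0 0 0 0 0"

```text
clock: 27.92
ee_pos: [0.5106, 0.0877, 0.106]
tool_rot: [[-0.426, -0.905, 0.001], [-0.905, 0.426, 0.0], [-0.001, -0.001, -1.0]]
wrist_force: [-2.0, 0.6, 7.2]
gripper_width: 0.005
```

Emit:
move_arm:
  targets: "0 0 0 0 0 0.2 0; 0 0 0 0 0 0.2 0; 0 0 0 0 0 0 0"

```text
clock: 28.3
ee_pos: [0.5107, 0.0876, 0.1016]
tool_rot: [[-0.426, -0.905, 0.001], [-0.905, 0.426, 0.0], [-0.0, -0.0, -1.0]]
wrist_force: [-0.8, 0.6, 3.3]
gripper_width: 0.005
```

```bash
python3 - <<'E'
from h import *
im=arm.get_image('side'); cv2.imwrite('pics/side9.png',cv2.resize(im['pixels'][150:350,250:500],None,fx=2,fy=2))
E
```

```text
(no output)
```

View pics/side9.png

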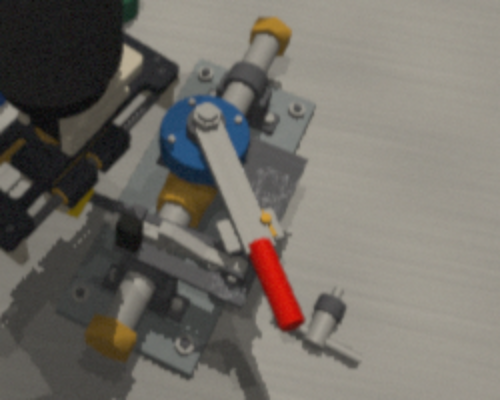

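The lever has been freed and is flying shut, with the grip at (275,280) mid-swing. I'll lift off straight up.

Emit:
move_arm:
  targets: "0 0 0 0 0 0 0; 0 0 0 0 0 -0.5 0; 0 0 0 0 0 -1 0; 0 0 0 0 0 -2 0; 0 0 0 0 0 -4 0"

```text
clock: 28.98
ee_pos: [0.5088, 0.0867, 0.176]
tool_rot: [[-0.427, -0.904, -0.004], [-0.904, 0.427, -0.002], [0.003, 0.003, -1.0]]
wrist_force: [0.0, -0.0, 0.2]
gripper_width: 0.001
```

Emit:
move_arm:
  targets: "0 0 0 0 0 -5 0; 0 0 0 0 0 0 0; 0 0 0 0 0 0 0; 0 0 0 0 0 0 0"

```text
clock: 29.48
ee_pos: [0.5096, 0.0871, 0.2254]
tool_rot: [[-0.426, -0.905, -0.002], [-0.905, 0.426, -0.001], [0.002, 0.002, -1.0]]
wrist_force: [0.1, 0.0, 0.4]
gripper_width: 0.003
```

```bash
python3 - <<'E'
from h import *
st()
for n in ['side','top']:
    im=arm.get_image(n); cv2.imwrite(f'pics/{n}10.png',im['pixels'])
    hsv=cv2.cvtColor(im['pixels'],cv2.COLOR_BGR2HSV);H,S,V=[hsv[...,i] for i in range(3)]
    m=((H<6)|(H>174))&(S>150)&(V>70)
    ys,xs=np.nonzero(m);P=np.array([pt(im,(x,y)) for x,y in zip(xs,ys)]);print(n,len(xs),np.median(P,0).round(4))
    for t in ['chuck_key','wrench','oiler','trip_pad']:
        for d in arm.spot_point(im,t)[:3]: print(t,np.round(d['pixel'],1),round(d['score'],2),np.round(pt(im,d['pixel']),3))
E
```

```text
clock 29.475
joints [0.5492, 0.0997, -0.3318, -0.0004, -1.1415, -0.9895]
ee_pos [0.5096, 0.0871, 0.2254]
tool_rot [[-0.4264, -0.9045, -0.0021], [-0.9045, 0.4264, -0.0009], [0.0017, 0.0015, -1.0]]
wrist_force [0.1461, 0.0319, 0.3583]
wrist_torque [0.113, -0.0792, 0.0327]
gripper_width 0.0025
side 500 [ 0.5435 -0.1554  0.1459]
chuck_key [408.8 313. ] 0.64 [ 0.479 -0.135  0.021]
wrench [247.6 243.6] 0.77 [0.551 0.175 0.009]
oiler [298.  190.4] 0.78 [0.674 0.107 0.038]
oiler [242.1 194.2] 0.67 [0.443 0.106 0.334]
oiler [305.  157.1] 0.45 [0.529 0.054 0.315]
top 293 [ 0.5499 -0.156   0.1487]
chuck_key [416. 278.] 0.55 [ 0.48  -0.133  0.02 ]
oiler [256.  192.3] 0.87 [0.654 0.217 0.067]
oiler [302.8 135.2] 0.76 [0.791 0.122 0.044]
oiler [305.7 177. ] 0.72 [0.691 0.112 0.063]
```

View pics/side10.png

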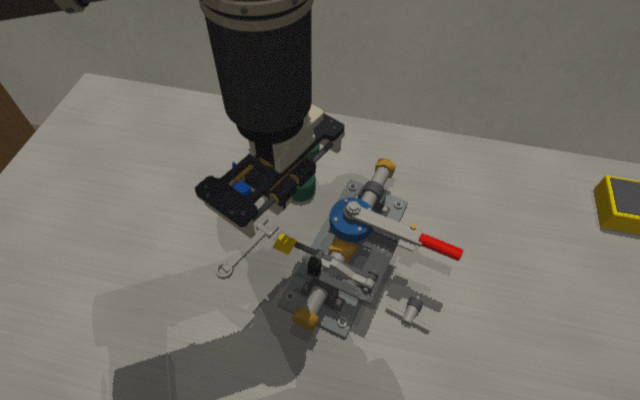

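The lever is shut at its starting position (red grip at (440,246)), the pad is back up, and the loose things are unmoved. Handing in.

```bash
python3 -c "
from station import arm
print(arm.close_job())"
```

```text
the job is handed in; nothing more can be done
None
```

The valve trip-test was carried out in the order asked and handed in at about 29.5 s of the 64 s allowed. No verdict was reported.

- **Opening:** I hauled the lever round against its spring, with the fingers straddling the red grip, to about 1.7 rad. One early check near 1.49 rad, after a small force drop, showed it was not yet caught, so I went on. I touched the rubber stop only lightly: the pull rose from about 13 N to 19 N, well under the 28 N extra that strains it. Easing back, the pull fell away while the lever stayed put. After I lifted the hand clear, the pictures showed the lever standing open by itself.
- **Tripping:** I pressed the pad down about 15 mm with the shut fingers, with at most about 7 N at the readings between steps. The hand was clear of the lever, and it flew shut by itself.
- **Last checks:**
  - The grip was back within 1 mm of its starting position, the pad had sprung up, and the wrist force was about zero.
  - The chuck key and oiler measured within 6 mm of where they were first seen, and the wrench within 9 mm. The hand never went near the wrench, so I take that difference as detector scatter.
  - The detector did not find the wrench in the last top view, but it did in the side view.

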